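Close the filter cell and hold it shut

ROBOT

A 6-joint arm with a two-finger parallel gripper is mounted at the origin on the work surface. World frame = base frame: x ahead of the robot, y to its left, z up, the work surface at z = 0. Lengths are in m, angles in rad, forces in N, time in s.
With the tool pointing down it reaches from about 0.375 to 0.825 m from the base axis. Payload 5.5 kg.
Tool frame: the origin (TCP) lies at the very end of the fingers, on their centre line; the grasp point (between the pads) lies 19 mm behind it; z points along the fingers, y is the direction in which the jaws open and shut (so a half turn about z gives the same grasp; the last joint's range is limited). The gripper opens to 85 mm and grips with 20 to 120 N. Pads are 22 mm wide; open, the fingers measure 114 mm over their backs; the gripper's body (76 mm by 85 mm) begins 54 mm behind the grasp point. The pads swing forward as they close: fully open they stand 13 mm farther back than shut.
Start: joints at [1.248, 0.314, -0.047, 1.21, 0, 1.571], TCP at [0.19, 0.569, 0.231] pointing down, gripper open.
Joint ranges: [-2.67, 2.67], [-0.69, 1.73], [-1.03, 1.25], [-2.08, 2.16], [-1.42, 1.45], [-3.14, 3.14]. Speed limits (rad/s): [2.39, 2.39, 3.01, 3.14, 3.14, 3.14].

INTERFACE

Orientations are given as a 3x3 rotation matrix whose columns are the frame's x, y, z axes.
In Python, from rig import manip gives the robot as it stands.
- The arm moves only by the tool arm_command, never from a script. Its argument "rows" is a list of rows, each a list of 3 entries, a list of its own where there are three numbers: the opening, from 0 (shut) to 1 (fully open), then the shift along the tool's x, y, z normalised to -1 to 1, where 1 is 50 mm, then the turn about the tool's z normalised to -1 to 1, where 1 is 8 degrees. In form: [[fingers, [tx, ty, tz], yaw], ...]. A call has 1 to 12 rows; each row shifts and turns the commanded pose from where the row before left it, along the tool's axes as they then stand; what a row does not reach is not made up. A row lasts 1/8 s, in which the tool goes at most 62.5 mm and 10.7 degrees, less where a joint would pass 70% of its speed; a pose out of reach is approached as far as the arm can. A call with a number of a shift or a turn outside -1 to 1 is refused whole. A call with a gripper value outside its range is refused whole. The fingers move at their own pace and stop on an object; "newtons" is the grip in N (left out, the last holds). Time passes only in rows, so rows that do not move let the fingers close. It gives the time, the measured TCP pose, the force and the opening at its end, in the units of the state.
- manip.read_state(): the state, without advancing time (a new reading comes with each control period).
- manip.snapshot(name): name is "scene" or "side" or "wrist"; returns the picture (480x640x3 uint8, blue, green, red); there is no depth.
- manip.calibration(name): a dict with "fx", "fy", "cx", "cy" (pixels), "position" and "rotation" of the camera in the world. Camera axes: x right, y down, z forward; pixel columns grow to the right and rows downward; lengths in m; the calibration is good to about 2 mm. A picture is of the moment at which its call begins: read the wrist's pose just before it. calibration takes no time and is no camera call; for the wrist camera it gives the pose at the moment of the call.
- manip.sign_off(): hands the job in, once; it reports no verdict.
The state is a dict: "time": time; "joint_positions": joint angles; "qd": joint speeds; "joint_torque": joint torques, N m; "eef_pos": TCP position; "ee_rot": TCP orientation; "wrist_force": force on the tool from outside, world axes, zero at the start; "ft_torque": the same for the moment, N m; "gripper_width": finger opening in m.
Only numpy, scipy, OpenCV 4.12 (cv2) and the standard library are available. Lean on these libraries where they do the work, as an engineer would, in place of code of your own. Each camera call takes 0.05 s, during which the arm holds its last target. There are 200 camera calls.

TASK

Get the bench filter ready to run: first slide the white porcelain dish along the bench, without lifting it, until it is centred on the blue printed circle under the filter's spout. Then turn the knurled collar on top of the filter, without taking it off, until its hidden keyways drop over the pins inside, and press it fully home against its spring. Finish while still gripping the collar and holding it pressed home (it springs up if let go), with the dish still in place and the bottle, beaker and jar left alone.

Things in the scene. Friction and masses are not known exactly. Their poses are not given: they have to be found in the camera images.
- dish: shallow round dish of white porcelain, loose, about 0.12 kg: 70 mm across the rim, 66 mm across the foot, 22 mm high, wall 3 mm. Origin: centre of its underside, z up. It slides on the bench.
- drip_spot (a point): the point on the bench (z = 0) right below the spout's tip, centre of a blue printed circle 77 mm across; the dish's centre belongs here. Fixed to the filter, with the filter's axes: +y points to the filter's axis, 95 mm away; the filter's base begins 45 mm away.
- station: the bench filter, fixed to the bench; origin on its axis at bench height, z up. White base 110 mm along x, 100 mm along y, 30 mm high; on it an upright steel cell 60 mm across up to 75 mm. Spout: steel tube 8 mm thick, level along -y from the cell, its top 59 mm above the bench, its downturned tip 95 mm from the axis and 38 mm above the bench.
- seat (a point): centre of the shoulder (top of the cell) on which the collar sits when home, on the filter's axis, 75 mm above the bench. A steel spigot 34 mm across rises 24 mm from it into the collar; it bears three radial pins 6 mm thick, 120 degrees apart, hidden by the collar, at an unknown angle.
- collar: black and grey knurled round collar, aluminium top with a blue disc: 52 mm across, 40 mm high, closed on top, about 0.14 kg, loose on the spigot (1 mm play). Origin: centre of its lower rim, z up. At the start it rests on the pins, rim 12 mm above the shoulder, top 127 mm above the bench; home, its origin is at seat. Three unseen keyways inside, 120 degrees apart, fit over the pins.
- collar_top (a point): centre of the collar's top. The keyways meet the pins after turning the collar 0.35 to 1.2 rad clockwise seen from above from its start (or 0.89 to 1.74 rad the other way), with about 0.1 rad to spare either way. Then it can sink 12 mm: the first 6 mm freely under its own weight or a light push, the last 6 mm against the spring. Elsewhere the pins stop it.
- seal (a joint): the sprung rubber seal on top of the spigot, unseen under the collar: how far it is pressed in, m. 0 until the collar has sunk 6 mm, 0.006 with the collar home. The spring pushes the collar up with 3 N at first and 9 N at home, so that a released collar rises again by 6 mm.
- reagent: amber bottle with a blue cap, 52 mm across, 105 mm high, standing; origin: centre of its underside. To be left alone.
- beaker: glass beaker, 56 mm across, 70 mm high, standing; origin: centre of its underside. To be left alone.
- jar: white jar with a red lid, 54 mm across, 60 mm high, standing; origin: centre of its underside. To be left alone.
Not all that is in view belongs to the job. Of the things shaped like the dish, the white one is meant.

How it is judged:
By the outcome, as a careful person would: the job done as asked, in the order asked, and still so for the second after the job is handed in, while the arm keeps its last pose, push and grip.
It also fails if it takes over 54 s, if anything falls off the work surface, if the arm or the gripper's body presses on something with over 40 N, if the wrist force passes 120 N, or if a joint passes its speed limit or range.

## Working session

There is one attempt and no reset: what is moved stays moved. The work goes in short steps, Python scripts to look and compute and a tool call to move; the robot and the scene stay as the last step left them, time stands still between calls to the robot, and variables do not carry over. Pictures are saved under pics/ and viewed, about 8 in all and at most 12, crops included, and the job is handed in when it is done.

Besides the shell and the picture viewer there is one more tool, called after "Emit:" by a JSON object that holds its "name" and its "arguments", one argument or row to a line. arm_command: Moves the arm, as the interface text tells. Scaled input: -1 to 1 covers 50 mm each way for a shift and 8 degrees each way for a turn. Its arguments: {"type":"object","properties":{"rows":{"type":"array"},"newtons":{"type":"number"}},"required":["rows"]}

```bash
mkdir -p pics
python3 - <<'E'
from rig import manip
import cv2,numpy as np
s=manip.read_state();print(s)
for n in("scene","side"):
    c=manip.calibration(n);print(n,c);cv2.imwrite(f"pics/{n}0.png",manip.snapshot(n))
E
```

```text
{'time': 0.0, 'joint_positions': array([ 1.24798451e+00,  3.14239056e-01, -4.80976194e-02,  1.21019651e+00,
        3.90585414e-06,  1.57076433e+00]), 'qd': array([-0.00096504,  0.0003582 , -0.00037049,  0.0011977 ,  0.00107978,
        0.00032285]), 'joint_torque': array([ 1.24308631e-04, -5.39593256e+01,  3.39749122e+01,  1.90384436e-02,
       -2.26509269e-04, -1.86818113e-05]), 'eef_pos': array([0.19015262, 0.56845032, 0.23041863]), 'ee_rot': array([[-9.48357312e-01,  3.17203563e-01, -5.54694380e-04],
       [ 3.17204048e-01,  9.48355884e-01, -1.64590286e-03],
       [ 3.96142725e-06, -1.73685532e-03, -9.99998492e-01]]), 'wrist_force': array([-0.53262226,  0.11870674,  0.51427621]), 'ft_torque': array([-0.02647744, -0.01957973, -0.04115012]), 'gripper_width': 0.08533141333452049}
scene {'fx': 532.7953186280488, 'fy': 532.7953186280488, 'cx': 323.24942407293423, 'cy': 233.94027060121377, 'position': array([ 1.09757814, -0.08334847,  0.92058896]), 'rotation': array([[ 0.16390874,  0.83251837, -0.52919476],
       [ 0.9864749 , -0.13773209,  0.08886589],
       [ 0.00109539, -0.53660325, -0.84383396]])}
side {'fx': 479.70037150335696, 'fy': 479.70037150335696, 'cx': 326.28731038214005, 'cy': 237.6695803570005, 'position': array([ 0.14225713, -0.55845851,  0.55182966]), 'rotation': array([[ 0.80553812, -0.29922798,  0.51144008],
       [-0.59221801, -0.43518854,  0.67815099],
       [ 0.01965112, -0.8491605 , -0.52776916]])}
```

View pics/scene0.png

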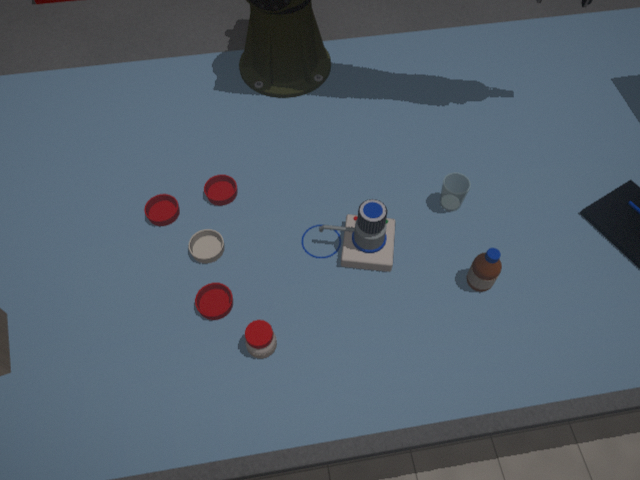

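View pics/side0.png

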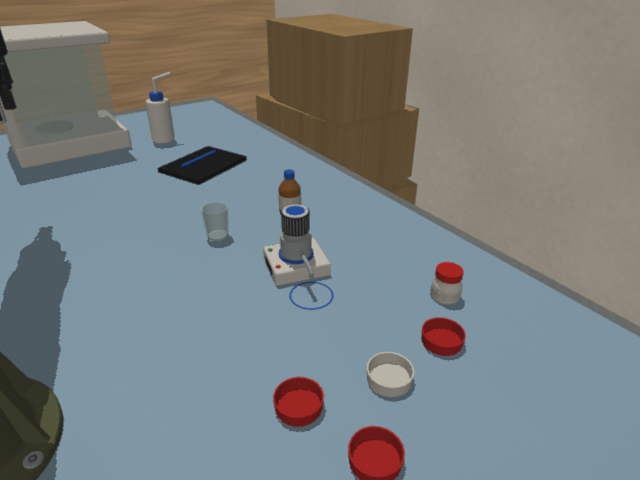

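The scene view shows four dishes: red at (162,210), (221,190) and (214,301), and a white one at (206,246), which is the one I want. The blue circle is at (321,241), the collar's blue disc at (373,210) and the jar at (260,338). I'll check this in one crop and measure.

```bash
cat > h.py <<'E'
from rig import manip
import cv2,numpy as np
def world(n,u,v,z,c=None):
    c=c or manip.calibration(n)
    d=np.array(c["rotation"])@[(u-c["cx"])/c["fx"],(v-c["cy"])/c["fy"],1]
    p=np.array(c["position"]);return p+d*(z-p[2])/d[2]
def pix(n,P,c=None):
    c=c or manip.calibration(n)
    q=np.array(c["rotation"]).T@(np.array(P)-c["position"]);return np.array([c["fx"]*q[0]/q[2]+c["cx"],c["fy"]*q[1]/q[2]+c["cy"]])
E
python3 - <<'E'
from h import *
im=cv2.imread("pics/scene0.png")
for n,u,v,z in[("dish",206,244,.022),("circle",321.5,241,0),("top",373,211,.127),("jar",259.5,334,.06),("beaker",455,184,.07),("bottle",493,255,.105),("red1",162,208,.022),("red2",221,188,.022),("red3",214,299,.022)]:
    print(n,world("scene",u,v,z).round(4))
for n,u,v,z in[("dish",390,369,.022),("circle",311.5,295,0),("top",295.5,212,.127)]: print(n,world("side",u,v,z).round(4))
a=cv2.resize(im[200:290,180:280],None,fx=4,fy=4,interpolation=2);b=cv2.resize(im[190:280,295:405],None,fx=4,fy=4,interpolation=2)
cv2.imwrite("pics/crop1.png",np.hstack([a[:360],b[:360]])[:, :840][:, :800])
E
```

```text
dish [ 0.5195 -0.221   0.022 ]
circle [0.5364 0.0073 0.    ]
top [0.566  0.0974 0.127 ]
jar [ 0.7401 -0.1335  0.06  ]
beaker [0.4899 0.2873 0.07  ]
bottle [0.6787 0.2918 0.105 ]
red1 [ 0.4173 -0.3063  0.022 ]
red2 [ 0.3852 -0.1831  0.022 ]
red3 [ 0.642 -0.212  0.022]
dish [ 0.5174 -0.2225  0.022 ]
circle [0.5373 0.0061 0.    ]
top [0.5602 0.0911 0.127 ]
```

View pics/crop1.png

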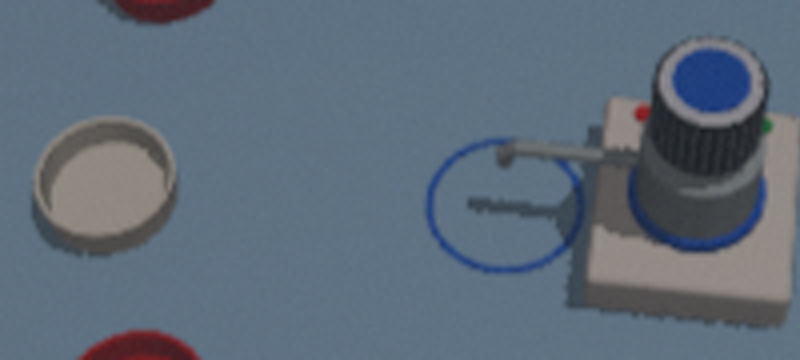

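The crop confirms the white dish, with its rim centred at about (206,244) in the full picture. The blue circle is at (321.5,241) and the collar top at (373,210.5). The filter's +y axis points along about (0.28,0.96). I'll turn the jaws across that direction and move above the dish.

Emit:
{"name": "arm_command", "arguments": {
  "rows": [
    [1,[0,0,0],1],
    [1,[0,0,0],1],
    [1,[0,0,0],1],
    [1,[0,0,0],1],
    [1,[0,0,0],1],
    [1,[0,0,0],1],
    [1,[0,0,0],1],
    [1,[0,0,0],1],
    [1,[0,0,0],1],
    [1,[0,0,0],1],
    [1,[0,0,0],1],
    [1,[0,0,0],0]
  ],
  "newtons": 20
}}

```text
time: 1.6
eef_pos: [0.1902, 0.5687, 0.2309]
ee_rot: [[0.282, 0.959, -0.0], [0.959, -0.282, -0.001], [-0.001, -0.0, -1.0]]
wrist_force: [0.6, -0.8, 0.8]
gripper_width: 0.0852
```

Emit:
{"name": "arm_command", "arguments": {
  "rows": [
    [1,[-0.74,0.6,0],0],
    [1,[-0.74,0.6,0],0],
    [1,[-0.74,0.6,0],0],
    [1,[-0.74,0.6,0],0],
    [1,[-0.74,0.6,0],0],
    [1,[-0.74,0.6,0],0],
    [1,[-0.74,0.6,0],0],
    [1,[-0.74,0.6,0],0],
    [1,[-0.74,0.6,0],0]
  ]
}}

```text
time: 2.72
eef_pos: [0.355, 0.1716, 0.2314]
ee_rot: [[0.281, 0.96, 0.0], [0.96, -0.281, 0.0], [0.0, 0.0, -1.0]]
wrist_force: [-0.4, 0.4, 0.2]
gripper_width: 0.085
```

Emit:
{"name": "arm_command", "arguments": {
  "rows": [
    [1,[-0.74,0.6,0],0],
    [1,[-0.74,0.6,0],0],
    [1,[-0.74,0.6,0],0],
    [1,[-0.74,0.6,0],0],
    [1,[-0.74,0.6,0],0],
    [1,[-0.74,0.6,0],0],
    [1,[-0.74,0.6,0],0],
    [1,[-0.74,0.6,0],0],
    [1,[-0.74,0.6,0],0],
    [1,[0,0,0],0]
  ]
}}

```text
time: 3.98
eef_pos: [0.5196, -0.2255, 0.2305]
ee_rot: [[0.285, 0.959, -0.0], [0.959, -0.285, -0.0], [-0.0, -0.0, -1.0]]
wrist_force: [0.4, 0.8, 0.1]
gripper_width: 0.0853
```

Run:
```python
from h import *
c=manip.calibration("wrist");im=manip.snapshot("wrist");cv2.imwrite("pics/w1.png",im)
print(c)
for z in(0,.022): print(pix("wrist",[.5185,-.2217,z],c), world("wrist",320,240,z,c))
```

```text
{'fx': 385.73750058801824, 'fy': 385.73750058801824, 'cx': 317.79232663965513, 'cy': 240.33655640355005, 'position': array([ 0.53940991, -0.15720175,  0.37349052]), 'rotation': array([[ 9.58510893e-01, -2.73462657e-01, -8.04676491e-02],
       [-2.85054641e-01, -9.20363732e-01, -2.67720849e-01],
       [-8.47851132e-04,  2.79551027e-01, -9.60130462e-01]])}
[316.42307124 200.1538983 ] [ 0.51034234 -0.26164029  0.        ]
[316.32173864 204.4284355 ] [ 0.51205453 -0.25548847  0.022     ]
```

View pics/w1.png

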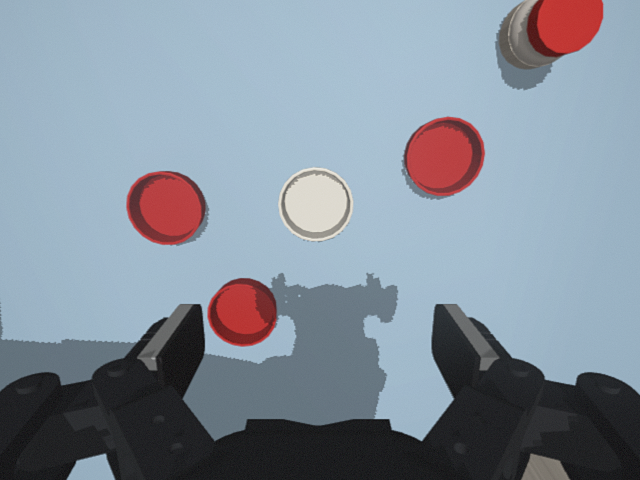

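The wrist view has the white rim centred at (315.5,204), which agrees with the first fix to within 1 mm. Descending over it.

Emit:
{"name": "arm_command", "arguments": {
  "rows": [
    [1,[0.07,-0.05,0.9],0],
    [1,[0,0,0.9],0],
    [1,[0,0,0.9],0],
    [1,[0,0,0.9],0],
    [1,[0,0,0.6],0],
    [1,[0,0,0.3],0],
    [1,[0,0,0],0]
  ]
}}

```text
time: 4.9
eef_pos: [0.5169, -0.2179, 0.006]
ee_rot: [[0.283, 0.959, -0.001], [0.959, -0.283, 0.001], [0.0, -0.002, -1.0]]
wrist_force: [0.4, -0.5, 0.1]
gripper_width: 0.0855
```

Emit:
{"name": "arm_command", "arguments": {
  "rows": [
    [0.8,[0,0,0],0],
    [0.75,[0,0,0],0],
    [0.7,[0,0,0],0],
    [0.7,[0,0,0],0],
    [0.7,[0,0,0],0]
  ],
  "newtons": 20
}}

```text
time: 5.52
eef_pos: [0.5187, -0.219, 0.0083]
ee_rot: [[0.284, 0.959, 0.002], [0.959, -0.284, -0.0], [0.0, 0.002, -1.0]]
wrist_force: [-2.1, 1.7, 6.7]
gripper_width: 0.0683
```

Emit:
{"name": "arm_command", "arguments": {
  "rows": [
    [0.7,[0.1,-0.02,-0.02],0],
    [0.7,[0.3,-0.06,0],0],
    [0.7,[0.4,-0.08,0],0],
    [0.7,[0.4,-0.08,0],0],
    [0.7,[0.4,-0.08,0],0],
    [0.7,[0.4,-0.08,0],0],
    [0.7,[0.4,-0.08,0],0],
    [0.7,[0.4,-0.08,0],0],
    [0.7,[0.4,-0.08,0],0],
    [0.7,[0.4,-0.08,0],0],
    [0.7,[0.4,-0.08,0],0]
  ]
}}

```text
time: 6.9
eef_pos: [0.5368, -0.0149, 0.0083]
ee_rot: [[0.284, 0.959, 0.002], [0.959, -0.284, -0.002], [-0.002, 0.002, -1.0]]
wrist_force: [-0.9, -4.7, 7.3]
gripper_width: 0.0685
```

Emit:
{"name": "arm_command", "arguments": {
  "rows": [
    [0.7,[0.3,-0.08,0],0],
    [0.7,[0.15,-0.05,0],0],
    [0.7,[0,0,0],0],
    [0.7,[0,0,0],0]
  ]
}}

```text
time: 7.4
eef_pos: [0.537, 0.0095, 0.0083]
ee_rot: [[0.283, 0.959, 0.002], [0.959, -0.283, 0.001], [0.002, 0.002, -1.0]]
wrist_force: [0.8, 1.3, 6.9]
gripper_width: 0.0687
```

Run:
```python
from h import *
a=manip.snapshot("scene");b=manip.snapshot("side")
print(manip.read_state()["eef_pos"])
a=cv2.resize(a[190:290,270:370],None,fx=4,fy=4,interpolation=2);b=cv2.resize(b[240:340,260:360],None,fx=4,fy=4,interpolation=2)
cv2.imwrite("pics/p2.png",np.hstack([a,b]))
```

```text
[0.53702261 0.00951634 0.00828886]
```

View pics/p2.png

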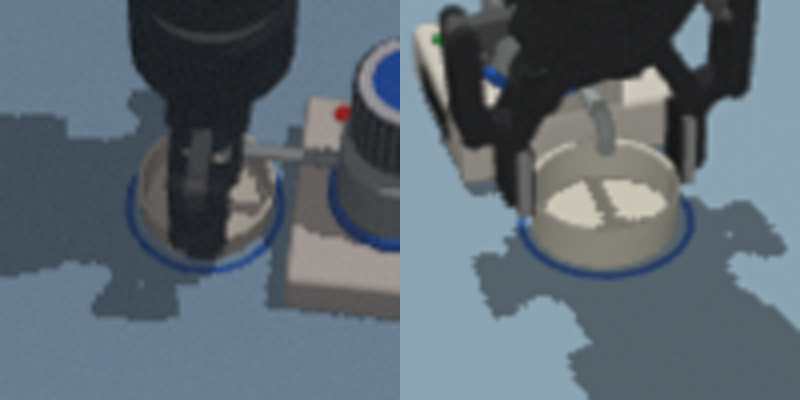

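Both views show the dish inside the blue circle with the spout over it. I'll release it, go straight up and check with nothing in the way.

Emit:
{"name": "arm_command", "arguments": {
  "rows": [
    [0.8,[0,0,-0.03],0],
    [0.9,[0,0,0],0],
    [1,[0,0,0],0],
    [1,[0,0,0],0],
    [1,[0,0,-0.3],0],
    [1,[0,0,-0.6],0],
    [1,[0,0,-0.9],0],
    [1,[0,0,-0.9],0],
    [1,[0,0,-0.9],0],
    [1,[-0.5,0,-0.9],0],
    [1,[-0.5,0,0],0],
    [1,[0,0,0],0]
  ]
}}

```text
time: 9.0
eef_pos: [0.5219, -0.0414, 0.2355]
ee_rot: [[0.286, 0.958, 0.002], [0.958, -0.286, -0.0], [0.0, 0.002, -1.0]]
wrist_force: [0.2, -0.6, 0.5]
gripper_width: 0.0854
```

Run:
```python
from h import *
a=manip.snapshot("side");c=manip.calibration("wrist");w=manip.snapshot("wrist");s=manip.snapshot("scene")
print(manip.read_state()["eef_pos"]);cv2.imwrite("pics/side3.png",a);cv2.imwrite("pics/w3.png",w);cv2.imwrite("pics/scene3.png",s)
np.save("c3.npy",c,allow_pickle=True)
b=cv2.resize(a[200:320,250:350],None,fx=4,fy=4,interpolation=2)
cv2.imwrite("pics/p3.png",np.hstack([b,w[:480,120:520]]))
```

```text
[ 0.52180695 -0.03983631  0.23383604]
```

View pics/p3.png

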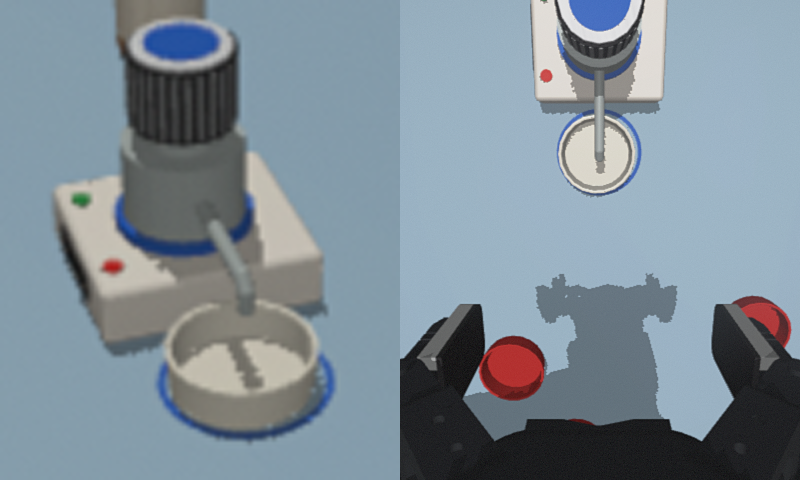

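The dish rests on the circle, but it looks a few mm off to the left in the wrist view. I'll measure it by fitting the ring and the rim.

Run:
```python
from h import *
from scipy.optimize import least_squares
w=cv2.imread("pics/w3.png");c=np.load("c3.npy",allow_pickle=True).item()
hsv=cv2.cvtColor(w,cv2.COLOR_BGR2HSV)
sub=np.zeros(w.shape[:2],bool);sub[103:200,265:372]=1
blue=(hsv[...,0]>105)&(hsv[...,0]<125)&(hsv[...,1]>130)&sub
v,u=np.nonzero(blue);P=np.array([world("wrist",a,b,0,c)[:2] for a,b in zip(u,v)])
f=lambda p:np.hypot(*(P-p[:2]).T)-.0378
r=least_squares(f,[.537,.007],loss="soft_l1",f_scale=.0015);print("circle",len(P),r.x.round(4),np.abs(f(r.x)).mean())
white=(hsv[...,1]<45)&(hsv[...,2]>150)&sub
white[:106]=0
n,l,st,ce=cv2.connectedComponentsWithStats(white.astype(np.uint8));print(st[1:][st[1:,4]>30])
cnt=[]
# outermost bright pixel along rays from rim centre
uc=np.array([318,153]);
for t in np.linspace(0,2*np.pi,72,endpoint=False):
    rr=[k for k in np.arange(25,44,.5) if white[int(round(uc[1]+k*np.sin(t))),int(round(uc[0]+k*np.cos(t)))]]
    if rr: cnt.append(uc+max(rr)*np.array([np.cos(t),np.sin(t)]))
Q=np.array([world("wrist",a,b,.022,c)[:2] for a,b in cnt])
g=lambda p:np.hypot(*(Q-p[:2]).T)-.035
q=least_squares(g,[.537,.007],loss="soft_l1",f_scale=.001);print("dish",len(Q),q.x.round(4),np.abs(g(q.x)).mean())
d=q.x-r.x;x=np.array([.285,.9585]);y=np.array([.9585,-.285]);print("off station y,x mm",d@x*1e3,d@y*1e3)
vis=cv2.resize(w[95:205,255:385],None,fx=5,fy=5,interpolation=2)
def dr(C,z,R,col):
    pts=np.array([(pix("wrist",[C[0]+R*np.cos(t),C[1]+R*np.sin(t),z],c)-[255,95]+.5)*5 for t in np.linspace(0,6.28,80)],int);cv2.polylines(vis,[pts],1,col,1)
dr(r.x,0,.0385,(0,0,255));dr(q.x,.022,.035,(0,160,0));cv2.imwrite("pics/fit3.png",vis)
# collar top blue disc
for n,im,cc in(("side",cv2.imread("pics/side3.png"),None),("scene",cv2.imread("pics/scene0.png"),None),("wrist",w,c)):
    if n=="wrist": continue
    h=cv2.cvtColor(im,cv2.COLOR_BGR2HSV);m=(h[...,0]>105)&(h[...,0]<125)&(h[...,1]>150)
    k=np.zeros(m.shape,bool)
    if n=="side":k[200:218,275:315]=1
    else:k[198:222,355:392]=1
    m&=k;v,u=np.nonzero(m);print(n,len(u),u.mean(),v.mean(),world(n,u.mean(),v.mean(),.127).round(4))
```

```text
circle 399 [0.5368 0.0061] 0.0009134810533100177
[[ 316  106    7   46  269]
 [ 278  115   78   78  827]
 [ 285  124   64   63 2692]]
dish 72 [0.5343 0.0062] 0.0006325849800272288
off station y,x mm -0.6266117899323662 -2.418036306570725
side 111 294.6936936936937 210.19819819819818 [0.5627 0.0977 0.127 ]
scene 222 372.39639639639637 209.80180180180182 [0.5632 0.0969 0.127 ]
```

View pics/fit3.png

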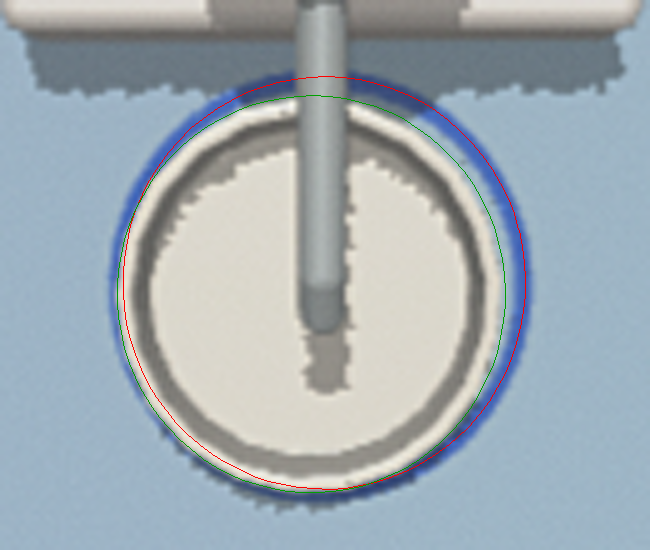

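The red fit is pulled about 1 mm to the right because the rim hides the ring's left side. Read off the crop, the ring's outer edge spans x=109–531, so the dish is about 1.5 mm off centre, with its foot well inside the ring. That is good enough to leave. The collar axis is at (0.563, 0.097), 95 mm from the spot along tool x, as it should be.

Emit:
{"name": "arm_command", "arguments": {
  "rows": [
    [1,[0.9,0.01,0],0],
    [1,[0.96,0,0],0],
    [1,[0.98,0,0],0],
    [1,[0,0,0],-1],
    [1,[0,0,0],-1],
    [1,[0,0,0],-1],
    [1,[0,0,0],-1],
    [1,[0,0,0],0],
    [1,[0,0,0],0]
  ]
}}

```text
time: 10.28
eef_pos: [0.5626, 0.0962, 0.2335]
ee_rot: [[-0.266, 0.964, -0.001], [0.964, 0.266, -0.0], [0.0, -0.001, -1.0]]
wrist_force: [0.4, -0.6, -0.3]
gripper_width: 0.0852
```

Emit:
{"name": "arm_command", "arguments": {
  "rows": [
    [1,[0.01,0.01,0.9],0],
    [1,[0,0,0.9],0],
    [1,[0,0,0.6],0],
    [1,[0,0,0.31],0],
    [1,[0,0,0],0],
    [0.6,[0,0,0],0],
    [0.45,[0,0,0],0],
    [0.45,[0,0,0],0],
    [0.45,[0,0,0],0],
    [0.45,[0,0,0],0]
  ],
  "newtons": 50
}}

```text
time: 11.52
eef_pos: [0.5647, 0.0967, 0.1]
ee_rot: [[-0.267, 0.964, 0.003], [0.964, 0.267, 0.001], [-0.0, 0.004, -1.0]]
wrist_force: [0.3, -0.2, 5.7]
gripper_width: 0.0506
```

The collar is gripped with about 6 N of preload on the pins. I'll turn it clockwise in steps and watch for a drop in force and height.

Emit:
{"name": "arm_command", "arguments": {
  "rows": [
    [0.45,[0,0,0],0.6],
    [0.45,[0,0,0],0.6],
    [0.45,[0,0,0],0.6],
    [0.45,[0,0,0],0.6],
    [0.45,[0,0,0],0]
  ]
}}

```text
time: 12.15
eef_pos: [0.5645, 0.0964, 0.1]
ee_rot: [[0.066, 0.998, 0.003], [0.998, -0.066, 0.0], [0.0, 0.003, -1.0]]
wrist_force: [-0.3, -0.3, 6.9]
gripper_width: 0.0508
```

Emit:
{"name": "arm_command", "arguments": {
  "rows": [
    [0.45,[0,0,0],0.6],
    [0.45,[0,0,0],0]
  ]
}}

```text
time: 12.4
eef_pos: [0.5645, 0.0964, 0.1]
ee_rot: [[0.149, 0.989, 0.003], [0.989, -0.149, 0.0], [0.001, 0.003, -1.0]]
wrist_force: [-0.0, -0.6, 7.5]
gripper_width: 0.0506
```

Emit:
{"name": "arm_command", "arguments": {
  "rows": [
    [0.45,[0,0,0],0.6],
    [0.45,[0,0,0],0]
  ]
}}

```text
time: 12.65
eef_pos: [0.5645, 0.0964, 0.1]
ee_rot: [[0.231, 0.973, 0.003], [0.973, -0.231, 0.0], [0.001, 0.003, -1.0]]
wrist_force: [-1.2, 0.0, 6.5]
gripper_width: 0.0504
```

Emit:
{"name": "arm_command", "arguments": {
  "rows": [
    [0.45,[0,0,0],0.6],
    [0.45,[0,0,0],0]
  ]
}}

```text
time: 12.9
eef_pos: [0.5646, 0.0964, 0.0999]
ee_rot: [[0.312, 0.95, 0.003], [0.95, -0.312, 0.0], [0.001, 0.003, -1.0]]
wrist_force: [1.0, -0.3, 6.0]
gripper_width: 0.0506
```

Emit:
{"name": "arm_command", "arguments": {
  "rows": [
    [0.45,[0,0,0],0.6],
    [0.45,[0,0,0],0]
  ]
}}

```text
time: 13.15
eef_pos: [0.5639, 0.0964, 0.0991]
ee_rot: [[0.389, 0.921, 0.002], [0.921, -0.389, 0.0], [0.001, 0.001, -1.0]]
wrist_force: [0.9, -0.4, 3.5]
gripper_width: 0.0507
```

Emit:
{"name": "arm_command", "arguments": {
  "rows": [
    [0.45,[0,0,0],0.6],
    [0.45,[0,0,0],0]
  ]
}}

```text
time: 13.4
eef_pos: [0.5631, 0.0963, 0.0982]
ee_rot: [[0.463, 0.886, -0.0], [0.886, -0.463, -0.0], [-0.0, -0.0, -1.0]]
wrist_force: [1.0, -0.4, -0.7]
gripper_width: 0.0505
```

It dropped: the force went to zero and the height fell about 2 mm, at roughly 43° of turn. Now I'll press down in steps.

Emit:
{"name": "arm_command", "arguments": {
  "rows": [
    [0.45,[0,0,0.04],0],
    [0.45,[0,0,0.04],0],
    [0.45,[0,0,0],0]
  ]
}}

```text
time: 13.78
eef_pos: [0.5635, 0.0964, 0.0942]
ee_rot: [[0.464, 0.886, 0.001], [0.886, -0.464, 0.0], [0.0, 0.0, -1.0]]
wrist_force: [3.3, 0.5, -0.6]
gripper_width: 0.0506
```

Emit:
{"name": "arm_command", "arguments": {
  "rows": [
    [0.45,[0,0,0.05],0],
    [0.45,[0,0,0.05],0],
    [0.45,[0,0,0.05],0],
    [0.45,[0,0,0],0],
    [0.45,[0,0,0],0]
  ],
  "newtons": 70
}}

```text
time: 14.4
eef_pos: [0.5636, 0.0965, 0.0884]
ee_rot: [[0.465, 0.886, 0.001], [0.886, -0.465, 0.0], [0.001, 0.001, -1.0]]
wrist_force: [-1.7, -1.2, 12.9]
gripper_width: 0.0503
```

Emit:
{"name": "arm_command", "arguments": {
  "rows": [
    [0.45,[0,0,0.03],0],
    [0.45,[0,0,0.03],0],
    [0.45,[0,0,0],0],
    [0.45,[0,0,0],0]
  ]
}}

```text
time: 14.9
eef_pos: [0.5637, 0.0965, 0.0883]
ee_rot: [[0.465, 0.886, 0.003], [0.886, -0.465, 0.001], [0.002, 0.002, -1.0]]
wrist_force: [-10.9, -2.5, 35.0]
gripper_width: 0.0502
```

Run:
```python
from h import *
a=manip.snapshot("scene");b=manip.snapshot("side");s=manip.read_state()
print(s["eef_pos"],s["wrist_force"],s["gripper_width"])
a=cv2.resize(a[180:290,290:410],(480,440),interpolation=2)[:, :400];b=cv2.resize(b[200:310,250:350],None,fx=4,fy=4,interpolation=2)
cv2.imwrite("pics/p4.png",np.hstack([a,b]))
```

```text
[0.56367716 0.09649949 0.08824868] [-11.13497064  -2.31659634  35.71118906] 0.05007205472130738
```

View pics/p4.png

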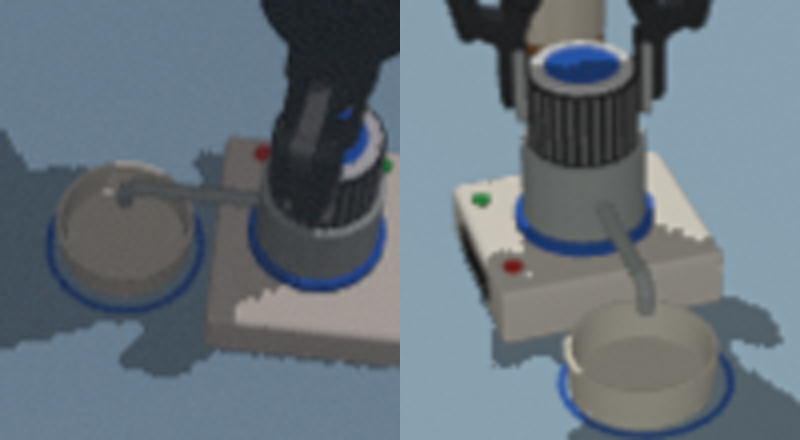

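The collar is on the shoulder: z stopped at 0.0883 while the force rose to 35 N. The dish is still in its circle. I'll ease the push a little and hand in.

Emit:
{"name": "arm_command", "arguments": {
  "rows": [
    [0.45,[0,0,-0.03],0],
    [0.45,[0,0,0],0],
    [0.45,[0,0,0],0]
  ]
}}

```text
time: 15.38
eef_pos: [0.5637, 0.0964, 0.0883]
ee_rot: [[0.465, 0.886, 0.002], [0.886, -0.465, 0.0], [0.001, 0.002, -1.0]]
wrist_force: [-6.1, -0.8, 24.7]
gripper_width: 0.0502
```

```bash
python3 -c "
from rig import manip
s=manip.read_state();print(s['eef_pos'],s['wrist_force']);print(manip.sign_off())"
```

```text
[0.56368289 0.09644454 0.08831342] [-6.12384157 -0.77169966 24.6782858 ]
the job is handed in; nothing more can be done
None
```

The filter is ready and the job is handed in, at about 15.4 s of the 54 s allowed.

- **Dish:** I gripped the white dish lightly and slid it along the bench onto the blue circle. My fit put it 2.5 mm off centre. That fit was skewed because the rim hides part of the ring, and reading the edges by eye gives about 1.5 mm. I left it there, with its foot inside the ring. In the last pictures it was still in place.
- **Collar:** I turned it about 43° clockwise under a light push until it dropped over the pins, then pressed it down. It sank 11.7 mm by the arm's reading, against the stated 12 mm. It then stopped dead: z stayed at 0.0883 m while the push rose from 13 to 35 N.
- **At hand-in:** the gripper was still holding the collar at a 70 N grip setting and pressing it home with about 25 N. The spring needs 9 N.

The arm did not touch the bottle, beaker or jar on any move. I did not take a final picture of them.

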